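# Take the left-hand spinner nut off a desk fan

### The arm

A 6-joint arm with a two-finger parallel gripper is mounted at the origin on the work surface. World frame = base frame: x ahead of the robot, y to its left, z up, the work surface at z = 0. Lengths are in m, angles in rad, forces in N, time in s.
With the tool pointing down it reaches from about 0.35 to 0.975 m from the base axis. Payload 4.9 kg.
Tool frame: the origin (TCP) lies on the centre line of the jaws, within the pads' length; the fingertips stand 8 mm ahead of it and the grasp point (between the pads) lies 11 mm behind it; z points along the fingers, y is the direction in which the jaws open and shut (so a half turn about z gives the same grasp; the last joint's range is limited). The gripper opens to 85 mm and grips with 20 to 120 N. Pads are 22 mm wide; open, the fingers measure 114 mm over their backs; the gripper's body (76 mm by 85 mm) begins 54 mm behind the grasp point. The pads swing forward as they close: fully open they stand 13 mm farther back than shut.
Start: joints at [1.186, 0.053, 1.613, -0, 1.476, -0.119], TCP at [0.164, 0.603, 0.239] pointing down, gripper open.
Joint ranges: [-3.01, 3.01], [-1.01, 2.22], [0.06, 2.58], [-1.02, 4.17], [0.09, 2.62], [-3.14, 3.14]. Speed limits (rad/s): [2.57, 2.57, 3.14, 3.14, 3.14, 3.14].

### API

Orientations are given as a rotation vector (axis times angle).
In Python, from station import get_obs, get_image, calibration, finish_job gives the robot as it stands. The module is installed in compiled form; this text tells all that it offers.
- The arm moves only by the shell command python3 -m jog 'ROWS' [FORCE]. ROWS is JSON, a list of rows, each a list of 7 numbers: the shift along the tool's x, y, z in cm, then the turn, a rotation vector about the tool's x, y, z in rad, then the closure in counts, from 0 (fully open) to 255 (shut). In form: [[dx, dy, dz, ax, ay, az, jaw], ...]. A call has 1 to 8 rows; each row is the pose to reach, as a shift and turn from the pose measured when the call began, along the tool's axes at that moment; what a row does not reach only later rows make up. A row lasts 1/12 s, in which the tool goes at most 41.7 mm and 7.16 degrees, less where a joint would pass 70% of its speed; a pose out of reach is approached as far as the arm can. A call with a gripper value outside its range is refused whole. The fingers move at their own pace and stop on an object; FORCE is the grip in N (left out, the last holds). Time passes only in rows, so rows that repeat a pose let the fingers close. It gives the time, the measured TCP pose, the force and the opening at its end, in the units of the state.
- get_obs(): the state, without advancing time (a new reading comes with each control period).
- get_image(name): name is "scene" or "top"; returns the picture (480x640x3 uint8, red, green, blue); there is no depth.
- calibration(name): a dict with "vfov" (degrees; the focal length in pixels is half the picture's height over the tangent of half this angle, whatever the lens; pixels are square), "cx", "cy" (the principal point, pixels), "R" (3x3) and "t" (3): a world point X has camera coordinates R X + t. Camera axes: x right, y down, z forward; pixel columns grow to the right and rows downward; lengths in m; the calibration is good to about 2 mm. A picture is of the moment at which its call begins. calibration takes no time and is no camera call.
- finish_job(): hands the job in, once; it reports no verdict.
The state is a dict: "t": time; "q": joint angles; "dq": joint speeds; "effort": joint torques, N m; "tool_pos": TCP position; "tool_rot": TCP orientation; "contact_force": force on the tool from outside, world axes, zero at the start; "wrist_torque": the same for the moment, N m; "opening": finger opening in m.
Only numpy, scipy, OpenCV 4.12 (cv2) and the standard library are available. Lean on these libraries where they do the work, as an engineer would, in place of code of your own. Each camera call takes 0.05 s, during which the arm holds its last target. There are 200 camera calls.

### The job

I am taking this desk fan apart for cleaning. Undo the orange spinner nut on its shaft: it has a left-hand thread, so turn it clockwise as its engraved arrows show, without forcing the thread, until the line engraved on the nut meets the mark engraved on the hub and it comes loose; then lift it straight off and set it down gently in the dark wooden tray, standing on its open end. Leave everything else on the bedside top where it is.

Things in the scene. Friction and masses are not known exactly. Their poses are not given: they have to be found in the camera images.
- nut: Orange plastic spinner nut, loose, about 70 g, on the fan's shaft. Skirt 48 mm across, 42 mm tall with its closed roof, open below; on the roof a grip bar 42 mm long (x), 14 mm wide (y), 28 mm tall: 70 mm over all. Origin: centre of the open lower end; z up; x along the bar towards the engraved black line. It starts resting on the hub, and stays when let go. Close on the bar slowly: a jolt counts too.
- nut_mark (a point): End of the black line engraved on the nut, 24 mm from its axis along its x, 42 mm above its underside. At the start the nut is 3.35 to 3.8 rad of clockwise turning (from above) short of the hub's mark; there the thread ends and the nut is free, 8 to 10 mm up. Turning up to 0.3 rad past it does no harm.
- fan: White desk fan turned face up, fixed. Foot 160 mm across; round rear guard 252 mm across, rim 116 mm above the bedside top; five dark blades below the rim; dark hub 66 mm across with its flat top 118 mm up. Origin: centre under the foot; z up; x towards the white mark engraved on the hub.
- hub_mark (a point): White arrow engraved on the hub's flat top, 30 mm from the shaft's axis along the fan's x, 118 mm up.
- shaft_seat (a point): On the shaft's axis at the hub's top, 118 mm up. The steel shaft, 26 mm across, ends 34 mm above this point. Left-hand, two-start thread: the nut rises 16 mm per turn (2.5 mm per rad) clockwise, with 2 mm of play up and down, 1 mm sideways; anticlockwise it jams. Over 10 N (25 N while it rests on the hub) between nut and fan, any direction, spoils the thread: give way to the force.
- tray: Dark wooden tray, open above, fixed, not to be pressed with over 25 N, 160 mm (x) by 130 mm (y) by 22 mm tall, walls and floor 6 mm thick. Origin: centre of its underside; its inner floor is 6 mm above.
- vase: Glass vase with a flower stem, loose, 88 mm wide, 150 mm tall (240 mm with the flowers). Origin: centre of its underside. Leave alone.
- books: Two stacked books, loose, 130 x 190 x 40 mm. Origin: centre of the underside. Leave alone.
- mug: White mug, loose, 80 mm wide, 92 mm tall. Origin: centre of its underside. Leave alone.
- clock: Pale bedside clock, loose, 50 x 110 x 65 mm tall. Origin: centre of its underside. Leave alone.
- phone: Dark phone lying flat, loose, 75 x 150 x 9 mm. Origin: centre of its underside. Leave alone.
- screwdriver: Screwdriver lying on the top, loose, 170 mm long. Leave alone.
- brush: Small cleaning brush lying on the top, loose, 170 mm long. Leave alone.
Not all that is in view belongs to the job. Of the things like the nut, leave any that is yellow; of the rest the larger one is meant.

How it is judged:
On the way, in this order (a step that is already met when the one before it is completed fails the run):
1. the nut, still on the shaft, has been turned until its engraved line is in line with the hub's mark (within 8 mm at its rim) (y of nut_mark in the frame of fan between -0.008 and 0.008 m and x of nut_mark in the frame of fan above 0.01 m and horizontal distance between nut and shaft_seat below 0.004 m and z of nut in the frame of fan below 0.136 m), for 0.1 s.
2. the nut has been lifted straight off, clear of the shaft's end and still over it (z of nut in the frame of fan above 0.154 m and horizontal distance between nut and shaft_seat below 0.03 m and angle between nut's own z axis and vertical below 0.3 rad), for 0.02 s.
At the end, for the whole second after the job is handed in: The nut stands at rest on its open end, upright within 0.12 rad, flat on the floor of the wooden tray, wholly inside its walls (its underside 2 to 10 mm above the tray's underside), released (x of nut in the frame of tray between -0.052 and 0.052 m and y of nut in the frame of tray between -0.037 and 0.037 m and z of nut in the frame of tray between 0.002 and 0.01 m and angle between nut's own z axis and vertical below 0.12 rad and linear speed of nut below 0.02 m/s); the robot touches nothing.
It fails at once if the thread is forced: more than 10 N between nut and fan once the nut has left the hub, or more than 25 N while it rests on it (contact force between nut and fan above 25 N or (contact force between nut and fan above 10 N and z of nut in the frame of fan above 0.1195 m)).
It fails at once if the nut is pressed hard into the tray: more than 25 N (contact force between nut and tray above 25 N).
It fails at once if the nut is dropped: it falls into the tray faster than 0.5 m/s (linear speed of nut above 0.5 m/s and z of nut in the frame of tray below 0.05 m and horizontal distance between nut and tray below 0.1 m).
It fails at once if the robot pushes the fan itself with more than 20 N (contact force between the arm and fan above 20 N).
It fails at once if another thing on the top is moved by more than 20 mm (distance of any of vase, books, mug, clock, phone, screwdriver, brush from where it was at the start of the episode above 0.02 m).
It also fails if it takes over 72 s, if anything falls off the work surface, if the arm or the gripper's body presses on something with over 40 N, if the wrist force passes 120 N, or if a joint passes its speed limit or range.

## Working session

There is one attempt and no reset: what is moved stays moved. The work goes in short steps, Python scripts to look and compute and a shell command to move; the robot and the scene stay as the last step left them, time stands still between calls to the robot, and variables do not carry over. Pictures are saved under pics/ and viewed, about 8 in all and at most 12, crops included, and the job is handed in when it is done.

```bash
mkdir -p pics; python3 - <<'E'
from station import *
import cv2
for n in("scene","top"):
    im=get_image(n); cv2.imwrite(f"pics/{n}0.png",im[...,::-1]); c=calibration(n); print(n,c)
o=get_obs(); print(o)
E
```

```text
scene {'vfov': 54.568206704724496, 'cx': 320.926149182831, 'cy': 250.71076998425855, 'R': array([[-0.1569084 ,  0.98742406,  0.01932585],
       [ 0.68059153,  0.12228914, -0.72238531],
       [-0.71566397, -0.10019532, -0.69122064]]), 't': array([ 0.07692224, -0.30414391,  1.54056107])}
top {'vfov': 54.37646696181423, 'cx': 318.4620910138126, 'cy': 242.90720254586503, 'R': array([[ 0.027931  , -0.99958153,  0.00752495],
       [-0.99122318, -0.02866897, -0.12905309],
       [ 0.12921482, -0.00385433, -0.99160913]]), 't': array([0.00541595, 0.58266007, 1.05464497])}
{'t': 0.1, 'q': array([ 1.18602267e+00,  5.32957248e-02,  1.61416982e+00,  1.23371213e-05,
        1.47599937e+00, -1.18966756e-01]), 'dq': array([-0.00095254, -0.00258072, -0.00321995, -0.00042965,  0.00130356,
       -0.00055384]), 'effort': array([ 9.20437060e-05, -3.94894624e+01, -3.71366680e+01, -9.41829262e-05,
        3.84327941e-03,  4.70478994e-05]), 'tool_pos': array([0.16394696, 0.60254015, 0.23817508]), 'tool_rot': array([-4.16238684e-01, -3.11341219e+00,  2.84289636e-03]), 'contact_force': array([ 0.7487232 ,  0.40992858, -0.04641756]), 'wrist_torque': array([-0.01112534,  0.00971561,  0.02244142]), 'opening': 0.08553749722352028}
```

View pics/scene0.png

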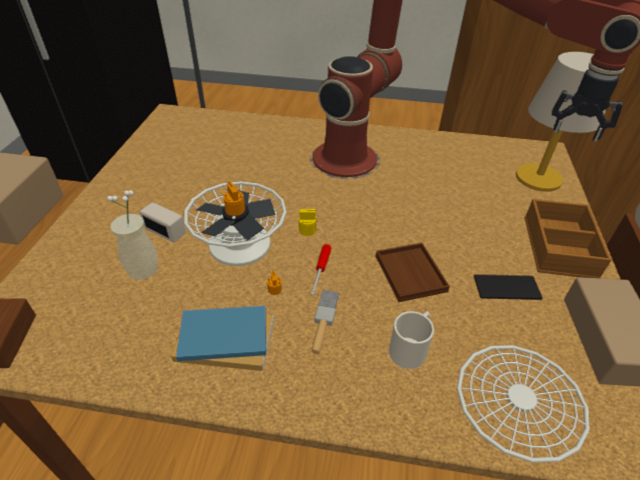

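View pics/top0.png

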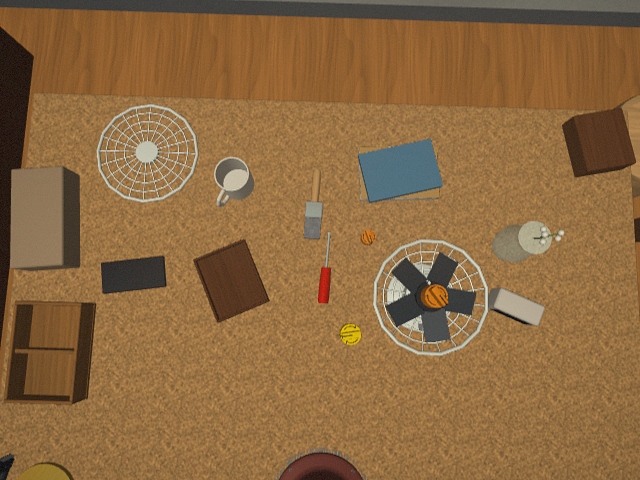

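Candidates: the orange nut on the fan (top 435,296; scene 234,203), the small orange one (top 368,237) and the yellow one (top 350,334). By the description I choose the larger orange one on the fan. Next is a close crop to check the choice, plus measurements.

```bash
cat > h.py <<'E'
import numpy as np, cv2
from station import *
def ray(n,u,v,z):
    c=calibration(n); f=240/np.tan(np.radians(c['vfov'])/2)
    d=c['R'].T@np.array([(u-c['cx'])/f,(v-c['cy'])/f,1]); o=-c['R'].T@c['t']
    return o+d*(z-o[2])/d[2]
def proj(n,X):
    c=calibration(n); f=240/np.tan(np.radians(c['vfov'])/2); p=c['R']@np.array(X)+c['t']
    return f*p[0]/p[2]+c['cx'],f*p[1]/p[2]+c['cy']
E
python3 - <<'E'
from h import *
im=cv2.imread("pics/top0.png"); hsv=cv2.cvtColor(im,cv2.COLOR_BGR2HSV)
w=cv2.inRange(hsv,(0,0,150),(180,60,255)); m=np.zeros_like(w); cv2.circle(m,(431,297),62,255,-1); w&=m
pts=cv2.findNonZero(w)[:,0]
d=np.hypot(*(pts-[431,297]).T); p=pts[(d>52)&(d<61)]
P=np.array([ray("top",u,v,.116)[:2] for u,v in p])
A=np.c_[2*P,np.ones(len(P))]; s=np.linalg.lstsq(A,(P**2).sum(1),rcond=None)[0]; print("fan",s[:2],np.sqrt(s[2]+s[:2]@s[:2]))
t=cv2.inRange(hsv,(0,60,20),(20,255,110)); m[:]=0; cv2.rectangle(m,(185,232),(278,330),255,-1); t&=m
c=max(cv2.findContours(cv2.morphologyEx(t,cv2.MORPH_OPEN,np.ones((5,5))),0,2)[0],key=cv2.contourArea)
r=cv2.minAreaRect(c); b=cv2.boxPoints(r); B=np.array([ray("top",u,v,.022)[:2] for u,v in b]); print("tray",r,B.round(3),B.mean(0))
a=cv2.resize(im[262:332,395:475],None,fx=7,fy=7,interpolation=2)[:,:400+150]
sc=cv2.imread("pics/scene0.png"); bb=cv2.resize(sc[170:240,195:275],None,fx=7,fy=7,interpolation=2)
cv2.imwrite("pics/crop1.png",cv2.resize(np.hstack([a,bb]),None,fx=.7,fy=.7))
E
```

```text
fan [ 0.46397065 -0.22043237] 0.1201215397343756
tray ((230.58619689941406, 280.4655456542969), (68.15019226074219, 56.82277297973633), 68.19859313964844) [[0.537 0.32 ]
 [0.59  0.198]
 [0.443 0.132]
 [0.391 0.252]] [0.49032677 0.22542544]
```

View pics/crop1.png

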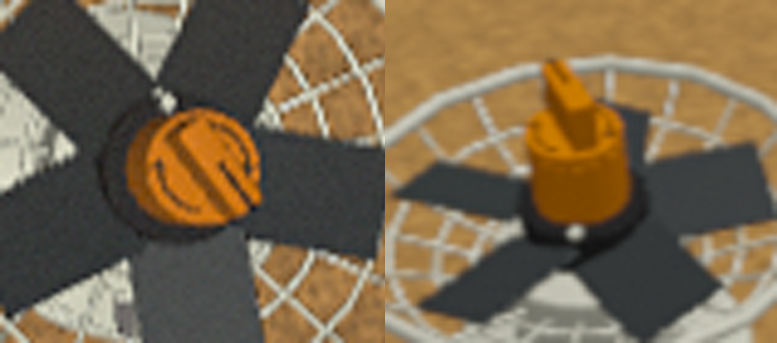

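The crop confirms the choice: large orange nut with arrows, hub mark (white dot) at top about (429,283), and the bar's black end at lower right, away from the hub mark. Now the angles.

```bash
python3 - <<'E'
from h import *
im=cv2.imread("pics/top0.png"); hsv=cv2.cvtColor(im,cv2.COLOR_BGR2HSV)
m=ray("top",429.1,282.6,.118); print("mark",m)
o=cv2.inRange(hsv,(5,150,60),(22,255,255)); k=np.zeros_like(o); cv2.circle(k,(435,296),16,255,-1); 
c=np.array([.464,-.2204]); print("hub c px",proj("top",[*c,.118]),"roof c px",proj("top",[*c,.16]),"scene roof",proj("scene",[*c,.188]))
d=m[:2]-c; print("mark az",np.arctan2(d[1],d[0]),np.hypot(*d))
a=ray("scene",229.7,183.3,.188);b=ray("scene",234.8,191,.188); print("bar",a,b,np.arctan2(*(a-b)[1::-1])%6.283)
# top-view zoom with overlay-free, contrast
z=cv2.resize(im[278:314,416:458],None,fx=14,fy=14,interpolation=cv2.INTER_CUBIC)
s=cv2.imread("pics/scene0.png")[176:226,212:258]; s=cv2.resize(s,None,fx=504/50,fy=504/50,interpolation=2)
cv2.imwrite("pics/crop2.png",cv2.resize(np.hstack([z,s[:504]]),None,fx=.7,fy=.7)); print(z.shape,s.shape)
E
```

```text
mark [ 0.49285063 -0.21732953  0.118     ]
hub c px (np.float64(430.570933354735), np.float64(296.17123765445183)) roof c px (np.float64(435.6051776523949), np.float64(295.84289987710224)) scene roof (np.float64(232.19661939030414), np.float64(186.82633122154954))
mark az 0.10602731702567081 0.02901355762792567
bar [ 0.45140439 -0.23037032  0.188     ] [ 0.47876698 -0.2096338   0.188     ] 3.7899085055892097
(504, 588, 3) (504, 464, 3)
```

View pics/crop2.png

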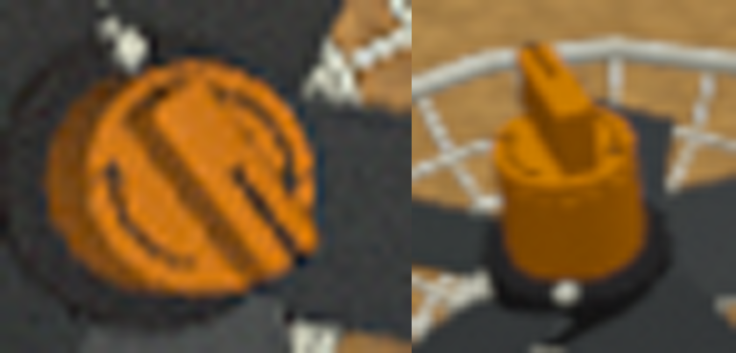

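```bash
cat >> h.py <<'E'
from scipy.spatial.transform import Rotation as Ro
def to(x,y,z,yaw):
    "rows shift (cm) and turn to a target TCP, tool down, tool y at azimuth yaw"
    o=get_obs(); R=Ro.from_rotvec(o['tool_rot'])
    Y=np.array([np.cos(yaw),np.sin(yaw),0]); Z=np.array([0,0,-1.]); T=Ro.from_matrix(np.c_[np.cross(Y,Z),Y,Z])
    print("shift cm",(R.inv().apply(np.array([x,y,z])-o['tool_pos'])*100).round(2),"turn",(R.inv()*T).as_rotvec().round(3))
def st():
    o=get_obs(); R=Ro.from_rotvec(o['tool_rot']).as_matrix()
    print("t",round(o['t'],2),"pos",(o['tool_pos']*1000).round(1),"yaw",round(np.arctan2(R[1,1],R[0,1])%6.2832,3),"tilt",R[:2,2].round(3),"q",o['q'].round(2),"F",o['contact_force'].round(1),"Ftool",(R.T@o['contact_force']).round(1),"M",o['wrist_torque'].round(2),"op",round(o['opening']*1000,1))
E
python3 -c "
from h import *
to(.46,.15,.3,1.6);to(.463,-.221,.26,2.23)"
```

```text
shift cm [-40.45 -35.9   -6.13] turn [-0.002 -0.001 -0.295]
shift cm [-50.49 -71.61  -2.06] turn [-0.002 -0.001 -0.925]
```

```bash
python3 -m jog '[[-3,-3,-6.1,0,0,0,0],[-41,-36,-6.1,0,0,-0.3,0],[-41,-36,-6.1,0,0,-0.3,0],[-41,-36,-6.1,0,0,-0.3,0],[-41,-36,-6.1,0,0,-0.3,0],[-41,-36,-6.1,0,0,-0.3,0],[-41,-36,-6.1,0,0,-0.3,0],[-41,-36,-6.1,0,0,-0.3,0]]' 20
python3 -c "
from h import *
st();to(.463,-.221,.27,2.23)"
```

```text
t: 0.77
tool_pos: [0.3366, 0.3393, 0.2876]
tool_rot: [0.055, -3.14, 0.003]
contact_force: [1.1, 1.0, 0.3]
opening: 0.0856
t 0.77 pos [336.6 339.3 287.6] yaw 1.606 tilt [-0.001 -0.002] q [ 0.63 -0.33  1.88 -0.    1.6  -0.97] F [1.1 1.  0.3] Ftool [-1.1  0.9 -0.3] M [ 0.03 -0.05 -0.03] op 85.6
shift cm [-10.68 -56.43   1.86] turn [-0.002 -0.002 -0.624]
```

```bash
python3 -m jog '[[-10.7,-30,0,0,0,-0.6,0],[-10.7,-56,0,0,0,-0.62,0],[-10.7,-56,0,0,0,-0.62,0],[-10.7,-56,0,0,0,-0.62,0],[-10.7,-56,0,0,0,-0.62,0],[-10.7,-56,0,0,0,-0.62,0],[-10.7,-56.4,0,0,0,-0.62,0],[-10.7,-56.4,0,0,0,-0.62,0]]'
python3 -c "
from h import *
st();to(.463,-.221,.27,2.23)"
```

```text
t: 1.43
tool_pos: [0.4052, 0.0507, 0.2881]
tool_rot: [1.012, -2.973, 0.002]
contact_force: [0.3, 0.8, 0.0]
opening: 0.0855
t 1.43 pos [405.2  50.7 288.1] yaw 2.227 tilt [-0.001 -0.002] q [-0.06 -0.52  2.02 -0.    1.65 -2.28] F [0.3 0.8 0. ] Ftool [-0.7  0.5 -0. ] M [ 0.03  0.03 -0.02] op 85.5
shift cm [ 11.99 -25.05   1.86] turn [-0.001 -0.002 -0.003]
```

```bash
python3 -m jog '[[12,-25,1.8,0,0,0,0],[12,-25,1.8,0,0,0,0],[12,-25,1.8,0,0,0,60],[12,-25,1.8,0,0,0,100],[12,-25,1.8,0,0,0,120],[12,-25,1.8,0,0,0,120],[12,-25,1.8,0,0,0,120],[12,-25,1.8,0,0,0,120]]'
python3 - <<'E'
from h import *
st();to(.463,-.221,.172,2.23)
im=get_image("scene");cv2.imwrite("pics/s1.png",cv2.resize(im[130:240,165:305,::-1],None,fx=5,fy=5,interpolation=2))
E
```

```text
t: 2.1
tool_pos: [0.4622, -0.225, 0.269]
tool_rot: [1.003, -2.974, 0.002]
contact_force: [-0.5, 0.9, 0.2]
opening: 0.0454
t 2.1 pos [ 462.2 -225.   269. ] yaw 2.221 tilt [-0.003 -0.002] q [-0.6  -0.23  1.83 -0.    1.54 -2.82] F [-0.5  0.9  0.2] Ftool [-0.2  1.  -0.2] M [ 0.05  0.05 -0.01] op 45.4
shift cm [-0.34  0.27  9.7 ] turn [ 0.    -0.004 -0.009]
```

View pics/s1.png

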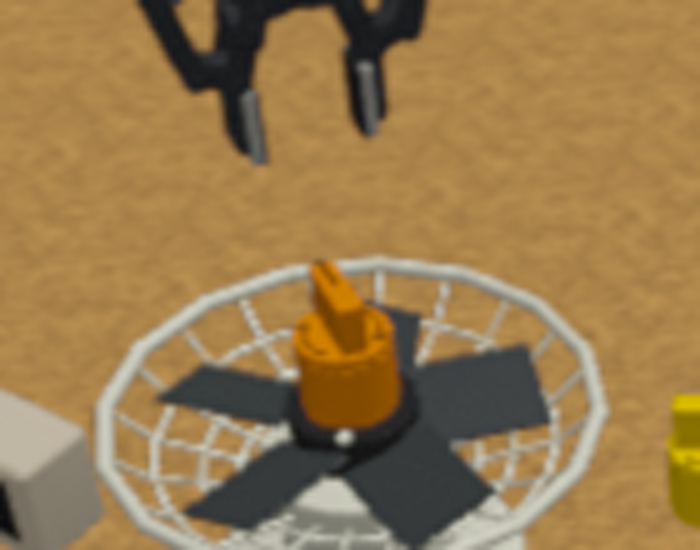

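The gripper is over the nut, with the jaws on either side of the bar, and the nut has not moved. Descending.

```bash
python3 -m jog '[[-0.4,0.3,3,0,0,0,140],[-0.4,0.3,6,0,0,-0.01,150],[-0.4,0.3,7.5,0,0,-0.01,150],[-0.4,0.3,8.6,0,0,-0.01,150],[-0.4,0.3,9.2,0,0,-0.01,150],[-0.4,0.3,9.7,0,0,-0.01,150],[-0.4,0.3,9.7,0,0,-0.01,150]]'
python3 - <<'E'
from h import *
st();to(.464,-.221,.172,2.23)
a=get_image("scene")[150:230,185:285,::-1];b=get_image("top")[265:325,395:475,::-1]
cv2.imwrite("pics/s2.png",np.hstack([cv2.resize(a,(500,400),interpolation=2),cv2.resize(b,(533,400),interpolation=2)])[:,:800] if 0 else np.hstack([cv2.resize(a,(400,320),interpolation=2),cv2.resize(b,(400,300),interpolation=2)[:300] if 0 else cv2.resize(b,(400,320),interpolation=2)]))
E
```

```text
t: 2.73
tool_pos: [0.4632, -0.2175, 0.1722]
tool_rot: [1.021, -2.968, -0.001]
contact_force: [0.1, -0.8, 0.8]
opening: 0.0352
t 2.73 pos [ 463.2 -217.5  172.2] yaw 2.233 tilt [-0.003 -0.   ] q [-0.58 -0.17  1.94 -0.    1.37 -2.82] F [ 0.1 -0.8  0.8] Ftool [ 0.5 -0.7 -0.8] M [-0.02  0.03  0.03] op 35.2
shift cm [ 0.16 -0.33  0.02] turn [ 0.002 -0.003  0.003]
```

View pics/s2.png

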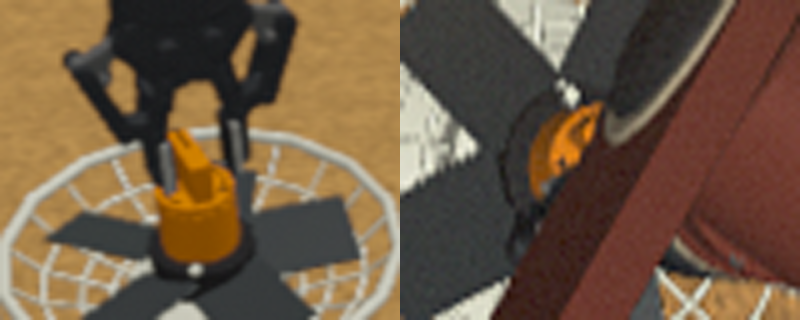

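The jaws straddle the bar just above the roof. I'll centre them, then close slowly.

```bash
python3 -m jog '[[0.15,-0.3,0,0,0,0,150],[0.15,-0.3,0,0,0,0,165],[0.15,-0.3,0,0,0,0,175],[0.15,-0.3,0,0,0,0,182],[0.15,-0.3,0,0,0,0,187],[0.15,-0.3,0,0,0,0,190]]' 20
python3 -c "
from h import *
st();to(.464,-.221,.172,2.23)"
```

```text
t: 3.33
tool_pos: [0.4645, -0.2214, 0.1735]
tool_rot: [1.021, -2.969, 0.002]
contact_force: [0.2, -0.3, -0.1]
opening: 0.0219
t 3.33 pos [ 464.5 -221.4  173.5] yaw 2.233 tilt [-0.001 -0.001] q [-0.59 -0.16  1.93 -0.    1.37 -2.82] F [ 0.2 -0.3 -0.1] Ftool [ 0.1 -0.3  0.1] M [0.01 0.01 0.02] op 21.9
shift cm [0.01 0.06 0.15] turn [-0.    -0.002  0.003]
```

```bash
python3 -m jog '[[0,0,0.1,0,0,0,194],[0,0,0.1,0,0,0,198],[0,0,0.1,0,0,0,201],[0,0,0.1,0,0,0,204],[0,0,0.1,0,0,0,206],[0,0,0.1,0,0,0,208]]' 20
python3 -c "
from h import *
st()"
```

```text
t: 3.83
tool_pos: [0.4645, -0.2214, 0.1726]
tool_rot: [1.021, -2.969, 0.002]
contact_force: [0.2, -0.4, 0.5]
opening: 0.0155
t 3.83 pos [ 464.5 -221.4  172.6] yaw 2.233 tilt [-0.001 -0.002] q [-0.59 -0.16  1.93 -0.    1.37 -2.82] F [ 0.2 -0.4  0.5] Ftool [ 0.1 -0.5 -0.5] M [ 0.01  0.01 -0.01] op 15.5
```

```bash
python3 -m jog '[[0,0,0,0,0,0,210],[0,0,0,0,0,0,211],[0,0,0,0,0,0,212],[0,0,0,0,0,0,213],[0,0,0,0,0,0,214],[0,0,0,0,0,0,215],[0,0,0,0,0,0,216]]' 20
python3 -c "
from h import *
st()"
```

```text
t: 4.42
tool_pos: [0.4646, -0.2215, 0.1727]
tool_rot: [1.021, -2.97, 0.002]
contact_force: [0.5, -0.3, 0.6]
opening: 0.0138
t 4.42 pos [ 464.6 -221.5  172.7] yaw 2.233 tilt [-0.001 -0.002] q [-0.59 -0.16  1.93 -0.    1.37 -2.82] F [ 0.5 -0.3  0.6] Ftool [-0.2 -0.5 -0.6] M [-0.12 -0.05 -0.02] op 13.8
```

```bash
python3 -m jog '[[0,0,0,0,0,0,218],[0,0,0,0,0,0,220],[0,0,0,0,0,0,223],[0,0,0,0,0,0,226],[0,0,0,0,0,0,230]]' 25
python3 -c "
from h import *
st()"
python3 -m jog '[[0,0,-0.02,0,0,0.05,230],[0,0,-0.05,0,0,0.1,230],[0,0,-0.05,0,0,0.1,230]]'
python3 -c "
from h import *
st()"
```

```text
t: 4.83
tool_pos: [0.4646, -0.2215, 0.1727]
tool_rot: [1.021, -2.97, 0.002]
contact_force: [0.3, -1.1, -0.1]
opening: 0.0135
t 4.83 pos [ 464.6 -221.5  172.7] yaw 2.233 tilt [-0.001 -0.002] q [-0.59 -0.16  1.93 -0.    1.37 -2.82] F [ 0.3 -1.1 -0.1] Ftool [ 0.4 -1.   0.1] M [-0.06 -0.03 -0.02] op 13.5
t: 5.08
tool_pos: [0.4645, -0.2214, 0.1729]
tool_rot: [0.87, -3.017, 0.002]
contact_force: [0.7, -0.1, -1.2]
opening: 0.0133
t 5.08 pos [ 464.5 -221.4  172.9] yaw 2.132 tilt [-0.001 -0.002] q [-0.59 -0.16  1.93 -0.    1.37 -2.72] F [ 0.7 -0.1 -1.2] Ftool [-0.5 -0.5  1.2] M [-0.09 -0.06 -0.02] op 13.3
```

```bash
python3 -m jog '[[0,0,-0.05,0,0,0.08,230],[0,0,-0.09,0,0,0.16,230],[0,0,-0.11,0,0,0.24,230],[0,0,-0.13,0,0,0.32,230],[0,0,-0.15,0,0,0.4,230],[0,0,-0.15,0,0,0.4,230]]'
python3 -c "
from h import *
st()"
```

```text
t: 5.58
tool_pos: [0.4643, -0.2213, 0.174]
tool_rot: [0.253, -3.129, 0.002]
contact_force: [-0.7, -1.1, -1.4]
opening: 0.0131
t 5.58 pos [ 464.3 -221.3  174. ] yaw 1.732 tilt [-0.002 -0.001] q [-0.59 -0.17  1.93 -0.    1.37 -2.32] F [-0.7 -1.1 -1.4] Ftool [ 0.9 -1.   1.4] M [-0.11 -0.08  0.07] op 13.1
```

```bash
python3 -m jog '[[0,0,-0.03,0,0,0.08,230],[0,0,-0.06,0,0,0.16,230],[0,0,-0.08,0,0,0.24,230],[0,0,-0.1,0,0,0.32,230],[0,0,-0.12,0,0,0.4,230],[0,0,-0.14,0,0,0.48,230],[0,0,-0.16,0,0,0.56,230],[0,0,-0.16,0,0,0.6,230]]'
python3 -c "
from h import *
st()"
```

```text
t: 6.25
tool_pos: [0.4642, -0.2211, 0.1754]
tool_rot: [-0.683, -3.065, 0.002]
contact_force: [1.3, -0.5, -1.0]
opening: 0.0137
t 6.25 pos [ 464.2 -221.1  175.4] yaw 1.132 tilt [-0.002 -0.001] q [-0.59 -0.17  1.93 -0.    1.38 -1.72] F [ 1.3 -0.5 -1. ] Ftool [-1.4  0.1  1. ] M [ 0.03 -0.1  -0.03] op 13.7
```

```bash
python3 -m jog '[[0,0,-0.03,0,0,0.08,230],[0,0,-0.06,0,0,0.16,230],[0,0,-0.08,0,0,0.24,230],[0,0,-0.1,0,0,0.32,230],[0,0,-0.12,0,0,0.4,230],[0,0,-0.14,0,0,0.48,230],[0,0,-0.16,0,0,0.56,230],[0,0,-0.17,0,0,0.6,230]]'
python3 -c "
from h import *
st()"
python3 -m jog '[[0,0,-0.03,0,0,0.08,230],[0,0,-0.06,0,0,0.16,230],[0,0,-0.08,0,0,0.24,230],[0,0,-0.1,0,0,0.32,230],[0,0,-0.12,0,0,0.4,230],[0,0,-0.14,0,0,0.48,230],[0,0,-0.16,0,0,0.56,230],[0,0,-0.17,0,0,0.6,230]]'
python3 -c "
from h import *
st()"
```

```text
t: 6.92
tool_pos: [0.4644, -0.2209, 0.1769]
tool_rot: [-1.558, -2.726, 0.002]
contact_force: [1.1, -0.1, -1.0]
opening: 0.0135
t 6.92 pos [ 464.4 -220.9  176.9] yaw 0.532 tilt [-0.001 -0.   ] q [-0.59 -0.17  1.93 -0.    1.38 -1.12] F [ 1.1 -0.1 -1. ] Ftool [-0.6  1.   1. ] M [ 0.05 -0.28 -0.05] op 13.5
t: 7.58
tool_pos: [0.4647, -0.2207, 0.1786]
tool_rot: [-2.295, -2.145, 0.001]
contact_force: [2.2, 0.7, -1.2]
opening: 0.0133
t 7.58 pos [ 464.7 -220.7  178.6] yaw 6.216 tilt [-0.001  0.   ] q [-0.59 -0.17  1.93 -0.    1.38 -0.52] F [ 2.2  0.7 -1.2] Ftool [0.8 2.2 1.2] M [ 0.03 -0.39  0.  ] op 13.3
```

```bash
python3 -m jog '[[0,0.03,-0.02,0,0,0.08,230],[0,0.05,-0.04,0,0,0.16,230],[0,0.05,-0.07,0,0,0.24,230],[0,0.05,-0.09,0,0,0.32,230],[0,0.05,-0.11,0,0,0.4,230],[0,0.05,-0.13,0,0,0.48,230],[0,0.05,-0.15,0,0,0.56,230],[0,0.05,-0.16,0,0,0.6,230]]'
python3 - <<'E'
from h import *
st()
a=get_image("scene")[150:230,185:285,::-1];b=get_image("top")[265:325,395:475,::-1]
cv2.imwrite("pics/s3.png",np.hstack([cv2.resize(a,(400,320),interpolation=2),cv2.resize(b,(400,320),interpolation=2)]))
E
```

```text
t: 8.25
tool_pos: [0.4653, -0.2207, 0.18]
tool_rot: [-2.827, -1.371, 0.0]
contact_force: [-0.2, -0.7, -1.2]
opening: 0.0141
t 8.25 pos [ 465.3 -220.7  180. ] yaw 5.615 tilt [-0.  0.] q [-0.59 -0.17  1.93 -0.    1.39  0.08] F [-0.2 -0.7 -1.2] Ftool [-0.7  0.3  1.2] M [-0.07 -0.26  0.02] op 14.1
```

View pics/s3.png

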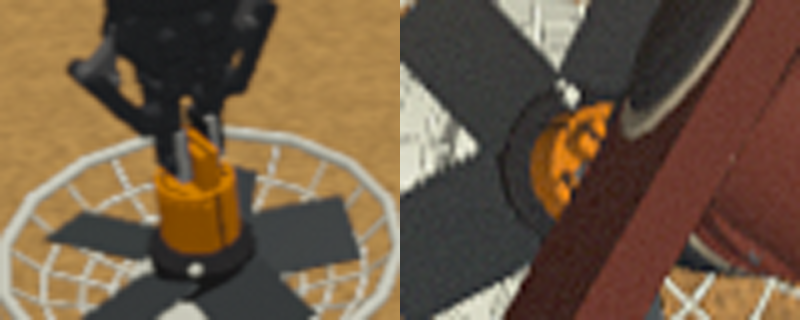

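The nut has turned about 2.9 rad. Its black line runs down the skirt at crop (220,225), still short of the hub's white mark at (196,268). About 0.8 rad remains.

```bash
python3 -m jog '[[0,0,-0.02,0,0,0.08,230],[0,0,-0.04,0,0,0.16,230],[0,0,-0.07,0,0,0.24,230],[0,0,-0.09,0,0,0.32,230],[0,0,-0.11,0,0,0.4,230],[0,0,-0.13,0,0,0.48,230],[0,0,-0.15,0,0,0.56,230],[0,0,-0.15,0,0,0.6,230]]'
python3 - <<'E'
from h import *
st()
E
python3 -m jog '[[0,0,-0.02,0,0,0.06,230],[0,0,-0.04,0,0,0.12,230],[0,0,-0.05,0,0,0.17,230],[0,0,-0.05,0,0,0.2,230],[0,0,-0.05,0,0,0.2,230],[0,0,-0.05,0,0,0.2,230]]'
python3 - <<'E'
from h import *
st()
a=get_image("scene")[150:230,185:285,::-1]; a=cv2.resize(a,(700,560),interpolation=cv2.INTER_CUBIC)
cv2.imwrite("pics/s4.png",a)
def pj(az,r,z): return tuple(((np.array(proj("scene",[.4645+r*np.cos(az),-.221+r*np.sin(az),z]))-[185,150])*7).round())
print("mark exp",pj(.106,.03,.118),[ (x,pj(x,.024,.16)) for x in (-.2,0,.1,.2,.4)])
E
```

```text
t: 9.02
tool_pos: [0.4655, -0.2209, 0.1816]
tool_rot: [3.104, 0.479, 0.0]
contact_force: [1.4, -1.3, -0.8]
opening: 0.0134
t 9.02 pos [ 465.5 -220.9  181.6] yaw 5.018 tilt [ 0. -0.] q [-0.59 -0.17  1.92 -0.    1.39  0.68] F [ 1.4 -1.3 -0.8] Ftool [0.9 1.6 0.8] M [-0.15 -0.35  0.06] op 13.4
t: 9.52
tool_pos: [0.4655, -0.221, 0.182]
tool_rot: [3.136, 0.171, 0.001]
contact_force: [0.5, 0.5, -0.8]
opening: 0.0137
t 9.52 pos [ 465.5 -221.   182. ] yaw 4.821 tilt [ 0.001 -0.001] q [-0.59 -0.17  1.92 -0.    1.39  0.87] F [ 0.5  0.5 -0.8] Ftool [ 0.6 -0.4  0.8] M [-0.15 -0.25  0.01] op 13.7
mark exp (np.float64(335.0), np.float64(475.0)) [(-0.2, (np.float64(304.0), np.float64(365.0))), (0, (np.float64(317.0), np.float64(367.0))), (0.1, (np.float64(324.0), np.float64(368.0))), (0.2, (np.float64(331.0), np.float64(368.0))), (0.4, (np.float64(345.0), np.float64(367.0)))]
```

View pics/s4.png

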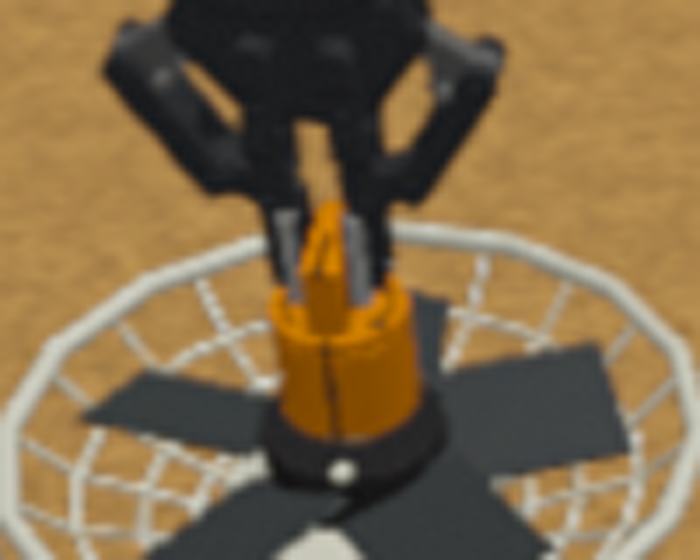

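The line (327,345)–(337,435) points straight at the hub mark (342,470), so they are aligned. I'll turn slightly further for margin, then lift gently while watching the force.

```bash
python3 -m jog '[[0,0,-0.01,0,0,0.04,230],[0,0,-0.02,0,0,0.08,230],[0,0,-0.02,0,0,0.08,230],[0,0,-0.05,0,0,0.08,230],[0,0,-0.1,0,0,0.08,230],[0,0,-0.15,0,0,0.08,230],[0,0,-0.2,0,0,0.08,230]]'
python3 - <<'E'
from h import *
st()
E
```

```text
t: 10.15
tool_pos: [0.4654, -0.2211, 0.1839]
tool_rot: [3.141, 0.045, 0.0]
contact_force: [0.9, -0.9, -2.3]
opening: 0.0134
t 10.15 pos [ 465.4 -221.1  183.9] yaw 4.741 tilt [ 0.    -0.001] q [-0.59 -0.17  1.92 -0.    1.39  0.95] F [ 0.9 -0.9 -2.3] Ftool [0.8 0.9 2.3] M [-0.34 -0.19 -0.01] op 13.4
```

```bash
python3 -m jog '[[0,0,-0.03,0,0,0,230],[0,0,-0.06,0,0,0,230],[0,0,-0.1,0,0,0,230]]'
python3 - <<'E'
from h import *
st()
E
```

```text
t: 10.4
tool_pos: [0.4654, -0.2211, 0.1849]
tool_rot: [3.14, 0.045, 0.0]
contact_force: [1.0, -1.1, -2.2]
opening: 0.0135
t 10.4 pos [ 465.4 -221.1  184.9] yaw 4.741 tilt [ 0.    -0.001] q [-0.59 -0.17  1.92 -0.    1.39  0.95] F [ 1.  -1.1 -2.2] Ftool [1.  1.2 2.2] M [-0.3  -0.18 -0.04] op 13.5
```

```bash
python3 -m jog '[[0,0,-0.1,0,0,0,230],[0,0,-0.25,0,0,0,230],[0,0,-0.4,0,0,0,230],[0,0,-0.6,0,0,0,230],[0,0,-0.8,0,0,0,230]]'
python3 - <<'E'
from h import *
st()
E
```

```text
t: 10.82
tool_pos: [0.4654, -0.2211, 0.1932]
tool_rot: [3.141, 0.045, 0.0]
contact_force: [-0.9, -1.0, -2.1]
opening: 0.0135
t 10.82 pos [ 465.4 -221.1  193.2] yaw 4.741 tilt [ 0.    -0.001] q [-0.59 -0.18  1.91 -0.    1.41  0.95] F [-0.9 -1.  -2.1] Ftool [-0.9  0.9  2.1] M [-0.25 -0.19 -0.01] op 13.5
```

```bash
python3 -m jog '[[0,0,-0.3,0,0,0,230],[0,0,-0.7,0,0,0,230],[0,0,-1.1,0,0,0,230],[0,0,-1.6,0,0,0,230],[0,0,-2.1,0,0,0,230],[0,0,-2.8,0,0,0,230],[0,0,-3.5,0,0,0,230],[0,0,-3.5,0,0,0,230]]'
python3 - <<'E'
from h import *
st()
a=get_image("scene")[130:230,175:300,::-1]; cv2.imwrite("pics/s5.png",cv2.resize(a,(625,500),interpolation=2))
E
```

```text
t: 11.48
tool_pos: [0.4662, -0.2215, 0.2305]
tool_rot: [3.139, 0.045, 0.005]
contact_force: [1.3, -0.0, -0.5]
opening: 0.0133
t 11.48 pos [ 466.2 -221.5  230.5] yaw 4.741 tilt [ 0.003 -0.003] q [-0.59 -0.21  1.87 -0.    1.47  0.95] F [ 1.3 -0.  -0.5] Ftool [1.3 0.1 0.5] M [-0.02 -0.03  0.03] op 13.3
```

View pics/s5.png

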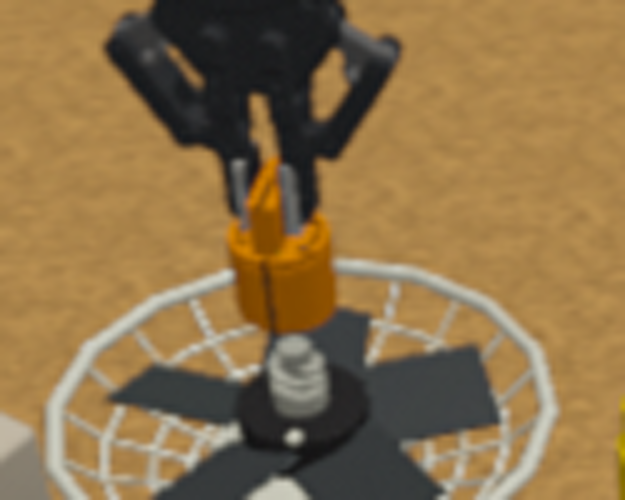

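The nut is clear above the shaft, upright and well held. Moving to the tray.

```bash
python3 -m jog '[[0,0,-1.5,0,0,0,230],[0,0,-2.5,0,0,0,230],[0,0,-3,0,0,0,230]]'
python3 - <<'E'
from h import *
st();to(.49,.225,.25,4.741)
E
```

```text
t: 11.78
tool_pos: [0.4664, -0.2217, 0.2615]
tool_rot: [3.138, 0.046, 0.007]
contact_force: [0.7, -1.5, -0.3]
opening: 0.0134
t 11.78 pos [ 466.4 -221.7  261.5] yaw 4.741 tilt [ 0.004 -0.003] q [-0.59 -0.23  1.84 -0.    1.52  0.95] F [ 0.7 -1.5 -0.3] Ftool [0.7 1.5 0.3] M [-0.05 -0.03  0.01] op 13.4
shift cm [  3.65 -44.58   1.01] turn [ 0.004 -0.004  0.   ]
```

```bash
python3 -m jog '[[0.2,-1,0,0,0,0,230],[0.4,-3,0,0,0,0,230],[0.7,-6,0,0,0,0,230],[1,-9,0,0,0,0,230],[1.3,-12.5,0,0,0,0,230],[1.6,-16,0,0,0,0,230],[1.9,-19.5,0,0,0,0,230],[2.2,-23,0,0,0,0,230]]' 30
python3 - <<'E'
from h import *
st();to(.49,.225,.2,4.741)
E
```

```text
t: 12.45
tool_pos: [0.4811, 0.0111, 0.2603]
tool_rot: [3.138, 0.045, 0.006]
contact_force: [0.4, 0.4, -0.6]
opening: 0.0134
t 12.45 pos [481.1  11.1 260.3] yaw 4.741 tilt [ 0.004 -0.003] q [-0.13 -0.32  1.91 -0.    1.54  1.41] F [ 0.4  0.4 -0.6] Ftool [ 0.4 -0.4  0.6] M [0.08 0.01 0.03] op 13.4
shift cm [  1.48 -21.37   5.96] turn [ 0.003 -0.004  0.   ]
```

```bash
python3 -m jog '[[0.2,-3.5,0.5,0,0,0,230],[0.5,-7,1,0,0,0,230],[0.8,-11,2,0,0,0,230],[1.1,-15,3,0,0,0,230],[1.4,-18,4.5,0,0,0,230],[1.5,-20.3,5.5,0,0,0,230],[1.5,-21.2,6,0,0,0,230],[1.5,-21.4,6,0,0,0,230]]'
python3 -m jog '[[0,0,0,0,0,0,230],[0,0,0,0,0,0,230]]'
python3 - <<'E'
from h import *
st();to(.49,.225,.075,4.741)
a=get_image("scene")[190:310,350:470,::-1];b=get_image("top")[225:335,175:285,::-1]
cv2.imwrite("pics/s6.png",np.hstack([cv2.resize(a,(400,400),interpolation=2),cv2.resize(b,(400,400),interpolation=2)]))
E
```

```text
t: 13.12
tool_pos: [0.4885, 0.2268, 0.1974]
tool_rot: [3.137, 0.05, -0.0]
contact_force: [0.5, -0.4, -1.4]
opening: 0.0132
t: 13.28
tool_pos: [0.4884, 0.2263, 0.1975]
tool_rot: [3.137, 0.049, -0.0]
contact_force: [0.7, -0.1, -0.5]
opening: 0.0134
t 13.28 pos [488.4 226.3 197.5] yaw 4.744 tilt [-0.    -0.004] q [ 0.3  -0.12  1.86 -0.    1.41  1.84] F [ 0.7 -0.1 -0.5] Ftool [0.7 0.1 0.5] M [-0.07  0.03  0.01] op 13.4
shift cm [ 0.16  0.08 12.25] turn [0.004 0.    0.003]
```

View pics/s6.png

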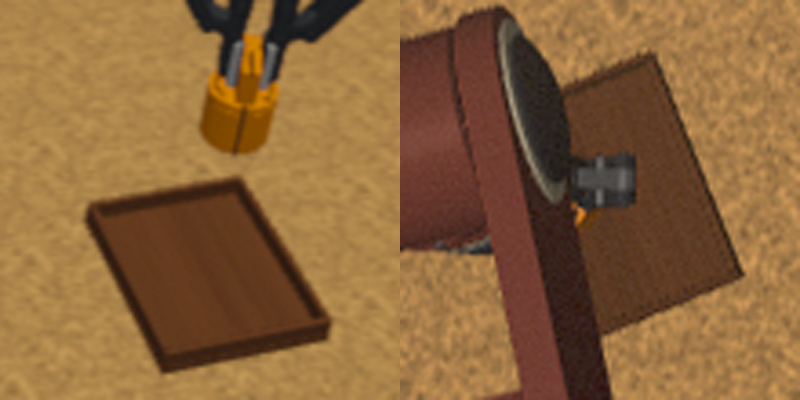

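The nut is held upright over the tray. In the left crop the tray spans (90,205) to (330,320), and the nut will come down near its middle. Lowering.

```bash
python3 -m jog '[[0.1,0.1,1.5,0,0,0,230],[0.1,0.1,4,0,0,0,230],[0.1,0.1,6.5,0,0,0,230],[0.1,0.1,9,0,0,0,230],[0.1,0.1,10.5,0,0,0,230],[0.1,0.1,11.5,0,0,0,230],[0.1,0.1,12.2,0,0,0,230],[0.1,0.1,12.2,0,0,0,230]]'
python3 - <<'E'
from h import *
st();to(.49,.225,.0607,4.741)
E
```

```text
t: 14.05
tool_pos: [0.4898, 0.2237, 0.0753]
tool_rot: [3.137, 0.046, -0.0]
contact_force: [-0.8, 0.3, -0.5]
opening: 0.0133
t 14.05 pos [489.8 223.7  75.3] yaw 4.742 tilt [-0.    -0.004] q [ 0.29  0.01  1.94 -0.    1.19  1.84] F [-0.8  0.3 -0.5] Ftool [-0.8 -0.3  0.5] M [-0.03  0.02  0.06] op 13.3
shift cm [ 0.03 -0.13  1.46] turn [0.004 0.    0.001]
```

```bash
python3 -m jog '[[0,0,0.4,0,0,0,230],[0,0,0.8,0,0,0,230],[0,0,1.1,0,0,0,230],[0,0,1.2,0,0,0,230],[0,0,1.3,0,0,0,230],[0,0,1.3,0,0,0,230]]'
python3 -c "
from h import *
st()"
```

```text
t: 14.55
tool_pos: [0.4898, 0.2237, 0.0624]
tool_rot: [3.137, 0.046, -0.0]
contact_force: [-0.6, 0.2, -0.5]
opening: 0.0135
t 14.55 pos [489.8 223.7  62.4] yaw 4.742 tilt [-0.    -0.004] q [ 0.29  0.03  1.95 -0.    1.16  1.84] F [-0.6  0.2 -0.5] Ftool [-0.6 -0.2  0.5] M [-0.    0.05 -0.  ] op 13.5
```

```bash
python3 -m jog '[[0,0,0.03,0,0,0,230],[0,0,0.07,0,0,0,230],[0,0,0.1,0,0,0,230],[0,0,0.1,0,0,0,230]]'
python3 -c "
from h import *
st()"
python3 -m jog '[[0,0,0.03,0,0,0,230],[0,0,0.06,0,0,0,230],[0,0,0.06,0,0,0,230]]'
python3 -c "
from h import *
st()"
```

```text
t: 14.88
tool_pos: [0.4898, 0.2237, 0.0614]
tool_rot: [3.137, 0.046, -0.0]
contact_force: [0.8, 0.3, -1.0]
opening: 0.0132
t 14.88 pos [489.8 223.7  61.4] yaw 4.742 tilt [-0.    -0.004] q [ 0.29  0.03  1.95 -0.    1.16  1.84] F [ 0.8  0.3 -1. ] Ftool [ 0.8 -0.3  1. ] M [-0.01  0.03 -0.  ] op 13.2
t: 15.13
tool_pos: [0.4899, 0.2238, 0.0608]
tool_rot: [3.137, 0.046, 0.0]
contact_force: [-0.8, -0.2, -0.9]
opening: 0.0129
t 15.13 pos [489.9 223.8  60.8] yaw 4.742 tilt [ 0.    -0.004] q [ 0.29  0.03  1.95 -0.    1.16  1.84] F [-0.8 -0.2 -0.9] Ftool [-0.8  0.1  0.9] M [ 0.01 -0.02  0.05] op 12.9
```

```bash
for i in 1 2 3; do :; done
python3 -m jog '[[0,0,0.03,0,0,0,230],[0,0,0.06,0,0,0,230],[0,0,0.06,0,0,0,230]]' | grep -E "pos|force"
python3 -m jog '[[0,0,0.03,0,0,0,230],[0,0,0.06,0,0,0,230],[0,0,0.06,0,0,0,230]]'| grep -E "pos|force"
```

```text
tool_pos: [0.49, 0.2238, 0.0608]
contact_force: [-1.9, -1.3, 5.6]
tool_pos: [0.49, 0.2238, 0.0608]
contact_force: [-2.6, -1.5, 6.3]
```

Contact is made at 6 N. I'll ease off slightly and open.

```bash
python3 -m jog '[[0,0,-0.02,0,0,0,225],[0,0,-0.02,0,0,0,216],[0,0,-0.02,0,0,0,208],[0,0,-0.02,0,0,0,200],[0,0,-0.02,0,0,0,190],[0,0,-0.02,0,0,0,175],[0,0,-0.02,0,0,0,160],[0,0,-0.02,0,0,0,160]]'
python3 -m jog '[[0,0,-1,0,0,0,150],[0,0,-3,0,0,0,150],[0,0,-6,0,0,0,150],[0,0,-9,0,0,0,120],[0,0,-12,0,0,0,120],[0,0,-15,0,0,0,100],[0,0,-15,0,0,0,100]]'
python3 - <<'E'
from h import *
st();to(.42,-.02,.25,4.741)
E
```

```text
t: 16.3
tool_pos: [0.4901, 0.2238, 0.061]
tool_rot: [3.137, 0.046, -0.0]
contact_force: [-0.1, -0.8, 0.8]
opening: 0.032
t: 16.88
tool_pos: [0.4937, 0.2256, 0.22]
tool_rot: [3.14, 0.047, 0.02]
contact_force: [0.8, -0.4, 1.4]
opening: 0.0521
t 16.88 pos [493.7 225.6 220. ] yaw 4.742 tilt [ 0.013 -0.001] q [ 0.29 -0.14  1.83 -0.    1.44  1.84] F [ 0.8 -0.4  1.4] Ftool [ 0.8  0.4 -1.4] M [ 0.06 -0.1  -0.03] op 52.1
shift cm [-8.06 24.34 -3.08] turn [ 0.001 -0.013  0.001]
```

Move aside so both cameras can see, then a final check.

```bash
python3 -m jog '[[-2,4,-2,0,0,0,100],[-4,8,-3,0,0,0,100],[-6,12,-3,0,0,0,100],[-8,16,-3,0,0,0,100],[-8,19,-3,0,0,0,100],[-8,19,-3,0,0,0,100]]'
python3 - <<'E'
from h import *
st()
a=get_image("scene")[190:310,350:470,::-1];t=get_image("top");b=t[225:335,175:285,::-1]
cv2.imwrite("pics/s7.png",np.hstack([cv2.resize(a,(400,400),interpolation=2),cv2.resize(b,(400,400),interpolation=2)]))
# change of loose things against the first top picture
for n,im0 in(("top","pics/top0.png"),("scene","pics/scene0.png")):
    d=cv2.absdiff(get_image(n)[...,::-1],cv2.imread(im0)).max(2)>45
    k,_,s,_=cv2.connectedComponentsWithStats(cv2.morphologyEx(d.astype('uint8'),2,np.ones((3,3),np.uint8))); print(n,s[1:][s[1:,4]>15].tolist())
E
```

```text
t: 17.38
tool_pos: [0.418, 0.0289, 0.2499]
tool_rot: [3.138, 0.037, 0.023]
contact_force: [0.0, -0.2, -1.3]
opening: 0.0525
t 17.38 pos [418.   28.9 249.9] yaw 4.736 tilt [ 0.015 -0.003] q [-0.11 -0.49  2.06 -0.    1.56  1.44] F [ 0.  -0.2 -1.3] Ftool [-0.   0.2  1.3] M [-0.01  0.02  0.  ] op 52.5
top [[221, 271, 10, 21, 126], [232, 272, 5, 18, 73], [421, 284, 27, 24, 488], [246, 287, 118, 193, 11846], [250, 403, 7, 5, 31], [0, 454, 14, 26, 256]]
scene [[315, 0, 61, 71, 3070], [386, 0, 16, 49, 374], [405, 0, 42, 71, 2092], [372, 4, 18, 26, 196], [621, 15, 19, 13, 94], [605, 20, 32, 29, 709], [377, 48, 57, 42, 1128], [552, 54, 69, 74, 2362], [366, 57, 9, 12, 79], [320, 66, 8, 14, 90], [346, 72, 19, 4, 58], [330, 79, 11, 5, 34], [323, 84, 27, 12, 155], [356, 88, 10, 7, 40], [316, 92, 3, 6, 18], [334, 96, 16, 7, 71], [354, 96, 8, 5, 28], [368, 96, 66, 28, 1249], [350, 104, 4, 7, 23], [323, 107, 5, 5, 23], [328, 116, 35, 11, 235], [314, 121, 13, 29, 246], [361, 126, 15, 28, 212], [224, 182, 21, 34, 523], [411, 245, 11, 23, 145], [403, 253, 9, 14, 77]]
```

View pics/s7.png

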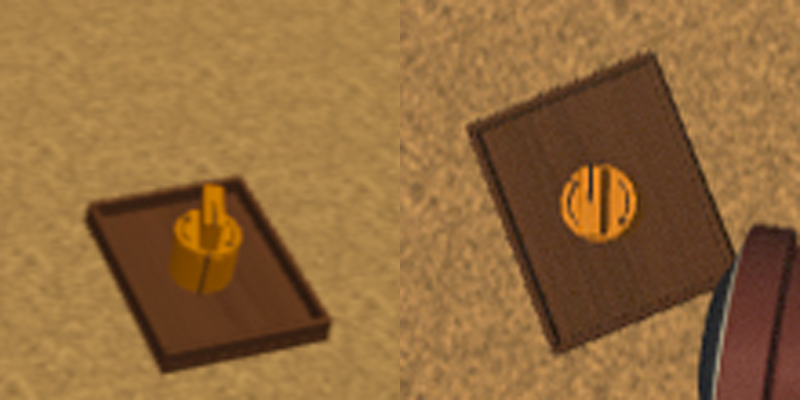

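The nut stands upright near the middle of the tray (right crop 600,203). Nothing else has changed except the arm and the bare shaft.

```bash
python3 -c "
from station import *
finish_job()"
```

```text
the job is handed in; nothing more can be done
```

I undid the orange spinner nut and set it down in the dark wooden tray. I handed the job in at about 17 s; no verdict is reported.

- **Turning:** I gripped the bar at about 25 N and turned the nut clockwise about 3.77 rad in one grip. The tool rose 2.5 mm per rad with it. The scene picture showed the engraved line pointing at the hub's mark.
- **Lifting:** The nut came straight off. The external force on the tool, read after each move, stayed under about 3 N.
- **Setting down:** It touched the tray floor at about 6 N, and I then released it.
- **Last checks:** The final pictures show the nut standing upright near the middle of the tray, with the arm clear. Comparing them with the first pictures shows changes only at the nut, the shaft and the arm. The region the arm still hid in the top view could not be compared there.
- **Disagreement:** The tool height at contact was 60.8 mm, against 60.7 mm expected. One reading at that same height still showed no contact. My guess is that the arm settled slightly between readings.

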